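# Take the pressure roller out of the roll-down tester

## Task

Take the rubber roller out of the roll-down tester so that it can be cleaned: flip the red-handled cam lever fully open, ease the axle up off its hooks, forward and down out of the open slots without forcing it, and set the roller gently in the grey roller rest with both axle ends home in the notches. Leave the lever open, and leave the balance, flask and bottle as they are.

Things in the scene. Friction and masses are not known exactly. Their poses are not given: they have to be found in the camera images.
- tester_seat (a point): Roll-down tester, grey, fixed to the bench; steel bed 55 mm above the bench. Point on the locked axle, midway between two arms, 120 mm above the bench. z up, y along the axle, x from the arms' free tips (facing the robot) back to the cross beam (front x = 82, top z = 24 mm). Arms: inner faces y = -35, 35 mm, 10 mm thick, lower edge z = -11, top z = 19 mm; nothing bridges them above the roller.
- tester: The tester, same axes, origin on the bench below tester_seat. Hooked slot in each arm (mm from tester_seat): flat pocket, floor z = -5; ahead of it a lip 7 wide, top z = 0; then a mouth 13 wide, open below; a wall 8.5 thick ends the arm; one roof at z = 13. Mid mouth is at x = -30 +/- 10: the slot plates are clamped a little farther forward or back each time: lip, mouth and wall must be felt for.
- roller_center (a point): Centre of the loose roller: black rubber cylinder, 50 mm diameter, 64 mm long, on a steel axle of 10 mm diameter that stands out 22 mm at each end. y lies along the axle, about which it can turn. About 0.45 kg. At the start the axle lies in the slot pockets, locked by the cam lever; unlocked, it stays there until raised 5 mm over the lip, carried forward and lowered out of the mouth.
- cam_lever (a joint): Cam lever angle, rad: 0 shut (lever level, pointing forward, a hook cam over each axle end), growing as the handle is raised and carried over backwards, 1.75 fully open at its stop (just past upright, leaning back). Turns about a cross shaft along the tester's y at x = 66, z = 12 mm from tester_seat. Stiff (about 3 N at the handle); stays where it is left.
- lever_grip (a point): Middle of the lever's red round handle, 16 mm diameter, lying along the tester's y, free over about 44 mm of length on the tester's +y side. It moves on a circle of 100 mm radius about the cross shaft: shut at x = -34, y = 88, z = 12 mm from tester_seat, fully open at x = 84, y = 88, z = 110 mm.
- rest_seat (a point): Grey roller rest, fixed to the bench. Point = centre of a roller sitting home in it, 50 mm above the bench; the axle then lies along the rest's y. Base plate 80 x 110 x 8 mm; two upright cheeks 8 mm thick, 42 mm to either side along y, each with a 90 degree V notch about 35 mm wide at the top; cheek tops about 64 mm above the bench.
- balance: White bench balance 150 x 130 x 48 mm with a round steel pan, origin under its centre. Not to be disturbed.
- flask: Amber conical glass flask, 82 mm wide, 122 mm high, origin under its centre. Not to be disturbed.
- bottle: Amber reagent bottle with blue cap, 68 mm wide, 150 mm high, origin under its centre. Not to be disturbed.
Things that resemble listed ones, but are neither listed nor needed, are in the scene too. What is shaped like the part that bears roller_center but green or yellow is not meant. What is shaped like the part that bears rest_seat but purple or turquoise is not meant.

How it is judged:
On the way, in this order (a step that is already met when the one before it is completed fails the run):
1. the cam lever is flipped fully open while the axle still lies in its pockets (value of joint cam_lever above 1.6 rad and distance between roller_center and tester_seat below 0.012 m), for 0.2 s.
2. the gripped roller is lowered out of the slots' open mouths, its axle below the arms (z of roller_center in the frame of tester_seat below -0.015 m and distance between roller_center and tester_seat below 0.1 m and contact force between the fingers and roller above 2 N), for 0.1 s.
At the end, for the whole second after the job is handed in: Roller at rest in the rest, both axle ends home in the notches: centre within 9 mm of the seat and under 3 mm above it, axle within 0.08 rad of the rest's y. Cam lever beyond 1.6 rad. Balance, flask and bottle within 20 mm of their start, flask and bottle upright (distance between roller_center and rest_seat below 0.009 m and z of roller_center in the frame of rest_seat below 0.003 m and angle between the y axis of roller_center and the y axis of rest_seat, either way round below 0.08 rad and linear speed of roller below 0.02 m/s and value of joint cam_lever above 1.6 rad and distance of each of balance, flask, bottle from where it was at the start of the episode below 0.02 m and angle between each of flask, bottle's own z axis and vertical below 0.1 rad); the robot touches nothing.
It fails at once if the roller or its axle is jammed against the tester (more than 60 N) (contact force between roller and tester above 60 N).
It fails at once if the axle, once raised or drawn forward, is forced against its slots (more than 35 N) (contact force between roller and tester above 35 N and (z of roller_center in the frame of tester_seat above 0.004 m or x of roller_center in the frame of tester_seat below -0.015 m)).
It fails at once if the roller is banged or pressed hard onto the rest (more than 60 N) (contact force between roller and rest above 60 N).
It fails at once if the balance, flask or bottle is knocked (distance of any of balance, flask, bottle from where it was at the start of the episode above 0.03 m).
It also fails if it takes over 61 s, if anything falls off the work surface, if the arm or the gripper's body presses on something with over 40 N, if the wrist force passes 120 N, or if a joint passes its speed limit or range.

## Robot

A 6-joint arm with a two-finger parallel gripper is mounted at the origin on the work surface. World frame = base frame: x ahead of the robot, y to its left, z up, the work surface at z = 0. Lengths are in m, angles in rad, forces in N, time in s.
With the tool pointing down it reaches from about 0.275 to 0.85 m from the base axis. Payload 5.2 kg.
Tool frame: the origin (TCP) lies at the very end of the fingers, on their centre line; the grasp point (between the pads) lies behind it (robot.grip_depth is the z of the grasp point in the tool frame, in m); z points along the fingers, y is the direction in which the jaws open and shut (so a half turn about z gives the same grasp; the last joint's range is limited). The gripper opens to 85 mm and grips with 20 to 120 N. Pads are 22 mm wide; open, the fingers measure 114 mm over their backs; the gripper's body (76 mm by 85 mm) begins 54 mm behind the grasp point. The pads swing forward as they close: fully open they stand 13 mm farther back than shut.
Start: joints at [-1.343, 0.259, 1.535, -0, 1.348, -0.203], TCP at [0.23, -0.5, 0.231] pointing down, gripper open.
Joint ranges: [-3.14, 3.14], [-0.91, 2.08], [0.19, 2.58], [-1.22, 4.36], [0.22, 2.71], [-3.12, 3.12]. Speed limits (rad/s): [2.57, 2.57, 3.14, 3.14, 3.14, 3.14].

## Interface

Orientations are given as a unit quaternion [w, x, y, z].
In Python, from bench import robot gives the robot as it stands. The module is installed in compiled form; this text tells all that it offers.
- The arm moves only by the tool apply_moves, never from a script. Its argument "targets" is a list of rows, each an object with "claw": the gripper command: -1 is shut, 1 is fully open, values between are in proportion; "slide": the shift along the world's x, y, z in cm, a list of three; "turn": the turn about the world's z in rad. A call has 1 to 12 rows; each row is the pose to reach, as a shift and turn from the pose commanded when the call began; what a row does not reach only later rows make up. A row lasts 1/8 s, in which the tool goes at most 62.5 mm and 10.7 degrees, less where a joint would pass 70% of its speed; a pose out of reach is approached as far as the arm can. A call with a gripper value outside its range is refused whole. The fingers move at their own pace and stop on an object; the grip force is fixed at half the most. Time passes only in rows, so rows that repeat a pose let the fingers close. It gives the time, the measured TCP pose, the force and the opening at its end, in the units of the state.
- robot.state(): the state, without advancing time (a new reading comes with each control period).
- robot.capture(name): name is "side" or "top"; returns a dict with "color" (400x640x3 uint8, blue, green, red), "fov_y" (degrees; the focal length in pixels is half the picture's height over the tangent of half this angle, whatever the lens; pixels are square), "cx", "cy" (the principal point, pixels), "k1" (the pictures are not rectified: a ray, as slopes to the right and down, at radius r is drawn at 1 + k1 r^2 times it, then the intrinsics apply), "rvec" (rotation vector, rad) and "tvec" (3), from world to camera coordinates, as OpenCV has them. Camera axes: x right, y down, z forward; pixel columns grow to the right and rows downward; lengths in m; the calibration is good to about 2 mm. A picture is of the moment at which its call begins. There is no depth.
- robot.finish_job(): hands the job in, once; it reports no verdict.
The state is a dict: "time": time; "joint_pos": joint angles; "joint_velocities": joint speeds; "joint_efforts": joint torques, N m; "ee_pos": TCP position; "eef_rot": TCP orientation; "contact_force": force on the tool from outside, world axes, zero at the start; "torque": the same for the moment, N m; "grip_width": finger opening in m.
Only numpy, scipy, OpenCV 4.12 (cv2) and the standard library are available. Lean on these libraries where they do the work, as an engineer would, in place of code of your own. Each camera call takes 0.05 s, during which the arm holds its last target.

## Working session

There is one attempt and no reset: what is moved stays moved. The work goes in short steps, Python scripts to look and compute and a tool call to move; the robot and the scene stay as the last step left them, time stands still between calls to the robot, and variables do not carry over. Pictures are saved under pics/ and viewed, and the job is handed in when it is done.

Besides the shell and the picture viewer there is one more tool, called after "Emit:" as a command line: name --argument value ..., lists and objects as JSON in quotes. apply_moves: Moves the arm, as the interface text tells. Its arguments: {"type":"object","properties":{"targets":{"type":"array"}},"required":["targets"]}

```bash
ls; mkdir -p pics
cat > h.py <<'E'
import numpy as np, cv2, pickle
from bench import robot
def cap(n,f):
    c=robot.capture(n); cv2.imwrite(f'pics/{f}.png',c['color']); pickle.dump(c,open(f'pics/{f}.pkl','wb')); return c
def load(f): return pickle.load(open(f'pics/{f}.pkl','rb'))
def K(c):
    h=c['color'].shape[0]; f=h/2/np.tan(np.radians(c['fov_y'])/2)
    return np.array([[f,0,c['cx']],[0,f,c['cy']],[0,0,1.]]), np.array([c['k1'],0,0,0,0.])
def ray(c,px):
    k,d=K(c); u=cv2.undistortPoints(np.array([[px]],float),k,d)[0,0]
    R=cv2.Rodrigues(np.array(c['rvec'],float))[0]; t=np.array(c['tvec'],float).ravel()
    v=R.T@np.array([u[0],u[1],1]); return -R.T@t, v/np.linalg.norm(v)
def onz(c,px,z):
    o,v=ray(c,px); return o+v*(z-o[2])/v[2]
def proj(c,P):
    k,d=K(c); return cv2.projectPoints(np.array(P,float).reshape(-1,1,3),np.array(c['rvec'],float),np.array(c['tvec'],float),k,d)[0].reshape(-1,2)
def tri(c1,p1,c2,p2):
    o1,v1=ray(c1,p1);o2,v2=ray(c2,p2)
    A=np.stack([v1,-v2],1); s=np.linalg.lstsq(A,o2-o1,rcond=None)[0]
    a=o1+v1*s[0];b=o2+v2*s[1]; return (a+b)/2,np.linalg.norm(a-b)
E
python3 - <<'E'
from h import *
for n in('side','top'):
    c=cap(n,n+'0'); print(n,c['fov_y'],c['cx'],c['cy'],c['k1'],ray(c,(320,200)))
print(robot.state(), robot.grip_depth)
E
```

```text
pics
side 49.9313813254368 318.14525151505734 199.5738743791113 0.0006765264006309718 (array([0.06079933, 0.70533724, 0.68854775]), array([ 0.42736793, -0.68266396, -0.59272808]))
top 43.81037526060351 320.1096500845728 193.48387299050435 -0.07391488403856719 (array([0.25266301, 0.01724827, 1.62378001]), array([ 0.13723937, -0.0113353 , -0.99047305]))
{'time': 0.1, 'joint_pos': array([-1.34282877e+00,  2.59270809e-01,  1.53598466e+00,  2.54477140e-05,
        1.34799105e+00, -2.02788838e-01]), 'joint_velocities': array([ 0.00029321, -0.00202248, -0.00093705,  0.00071089,  0.00055785,
       -0.00041021]), 'joint_efforts': array([ 1.78099148e-03, -4.46970177e+01, -2.91247433e+01, -3.30789517e-04,
        6.38798767e-03,  1.02495906e-05]), 'ee_pos': array([ 0.22958277, -0.49927028,  0.23055303]), 'eef_rot': array([-8.27025207e-04,  9.76895906e-01,  2.13714073e-01,  1.99572784e-06]), 'contact_force': array([-0.14497568, -0.2001597 , -0.1807131 ]), 'torque': array([ 0.05111942, -0.00804662, -0.05439846]), 'grip_width': 0.08555736764176268} -0.0187
```

View pics/side0.png

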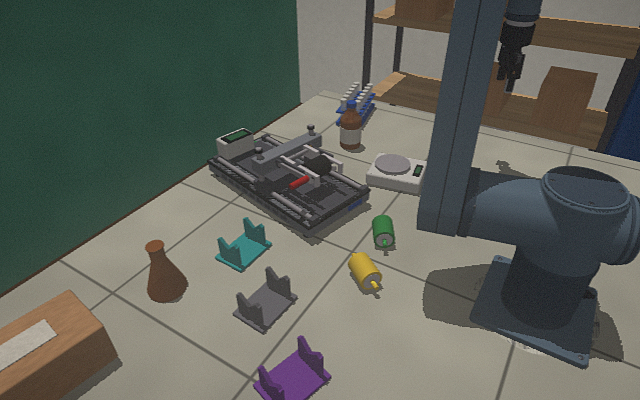

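View pics/top0.png

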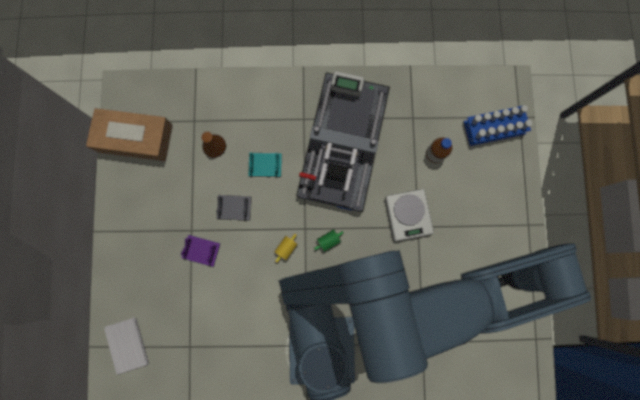

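The side view shows the tester around (290,180), with the red handle at (300,183). The grey rest is at (266,300) in the side view and (235,208) in the top view. Next I'll enlarge both.

Run:
```python
from h import *
c=load('top0')['color'];s=load('side0')['color']
cv2.imwrite('pics/tz.png',cv2.resize(c[60:220,280:400],None,fx=3.7,fy=3.7,interpolation=cv2.INTER_CUBIC))
cv2.imwrite('pics/sz.png',cv2.resize(s[110:240,200:380],None,fx=4.4,fy=4.4,interpolation=cv2.INTER_CUBIC))
cv2.imwrite('pics/rz.png',cv2.resize(np.hstack([c[185:230,205:265],s[260:335,225:305][:45]] if 0 else [c[180:240,200:280]]),None,fx=8,fy=8,interpolation=cv2.INTER_CUBIC))
cv2.imwrite('pics/rsz.png',cv2.resize(s[260:335,225:305],None,fx=8,fy=8,interpolation=cv2.INTER_CUBIC))
```

```text
(no output)
```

View pics/tz.png

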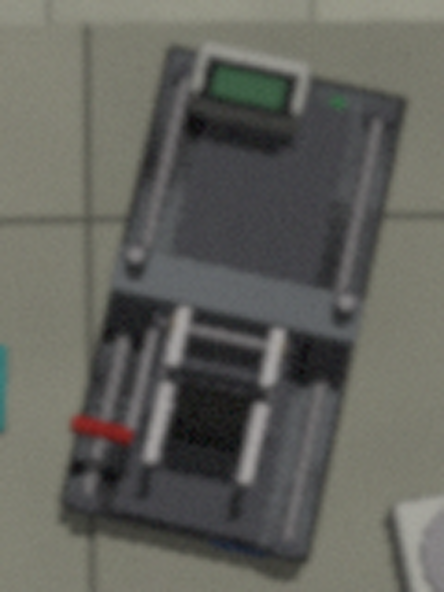

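View pics/sz.png

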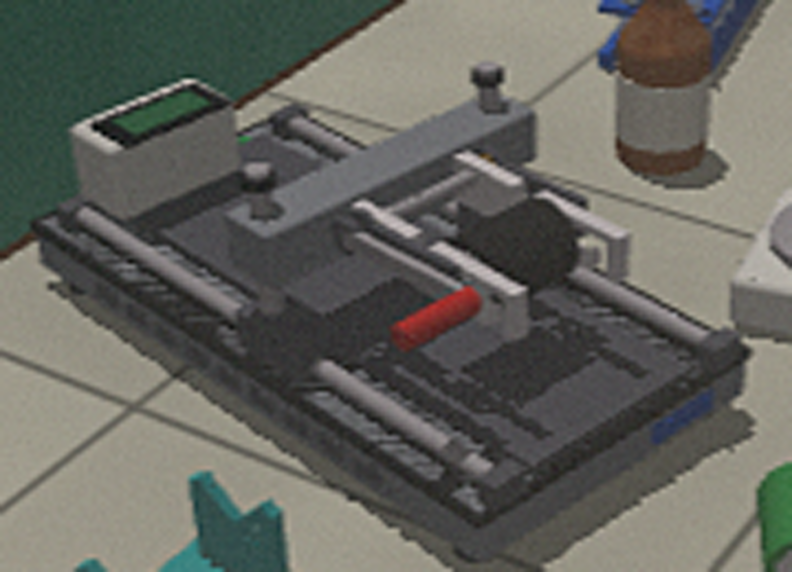

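View pics/rz.png

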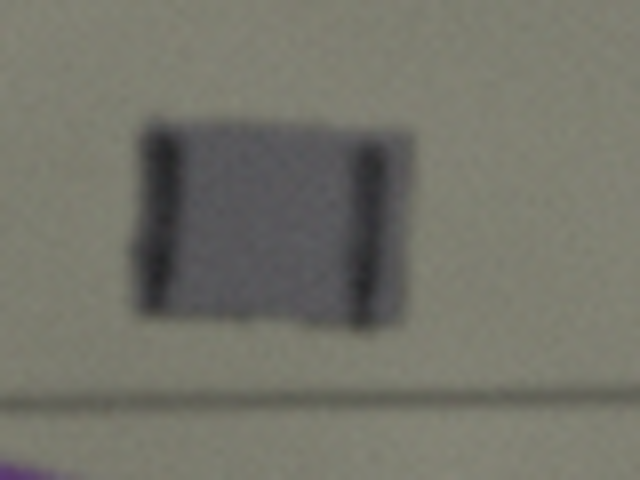

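View pics/rsz.png

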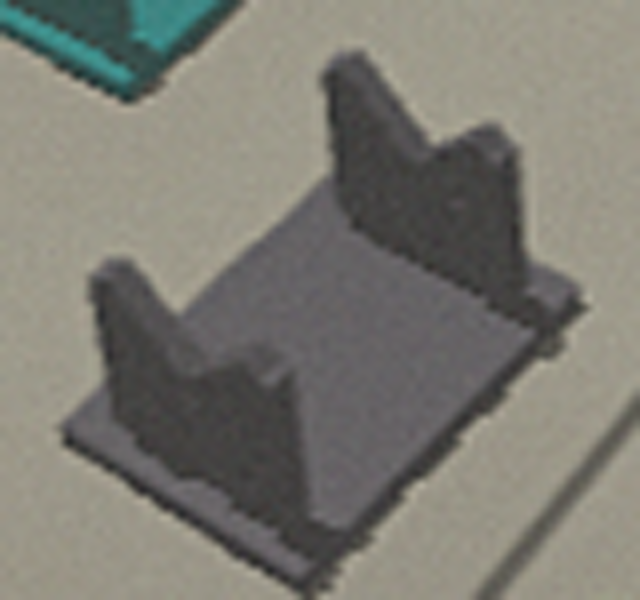

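The top zoom shows two light arms, with the left tip at about (321,185) and the right tip at (347,191). The tester is yawed so that its +x points up and slightly right. The rest is close to aligned with the world axes. I'll measure these next.

Run:
```python
from h import *
t=load('top0');s=load('side0')
def red(c):
    b,g,r=[c['color'][...,i].astype(int) for i in range(3)]
    m=((r-g>50)&(r-b>50)&(r>90))
    n,l,st,ce=cv2.connectedComponentsWithStats(m.astype(np.uint8)); 
    out=[(st[i],ce[i]) for i in range(1,n) if st[i,4]>15]; return m,l,out
for c in (t,s): print([ (x[0].tolist(),x[1].round(2)) for x in red(c)[2]])
# arms: bright neutral pixels in tester roi of top
im=t['color'].astype(int); 
roi=np.zeros(im.shape[:2],bool); roi[138:200,312:368]=1
g=im.mean(2); m=roi&(g>140)
n,l,st,ce=cv2.connectedComponentsWithStats(m.astype(np.uint8))
for i in range(1,n):
    if st[i,4]<8: continue
    ys,xs=np.where(l==i); P=np.array([onz(t,(x,y),0.139)[:2] for x,y in zip(xs,ys)])
    mu=P.mean(0); w,v=np.linalg.eigh(np.cov(P.T)); d=v[:,1]*np.sign(v[0,1]); pr=(P-mu)@d
    print(st[i],ce[i].round(1),'mu',mu.round(4),'ang',np.arctan2(d[1],d[0]).round(4),'ext',pr.min().round(4),pr.max().round(4))
# rest plate
hs=cv2.cvtColor(t['color'],cv2.COLOR_BGR2HSV)
print('bg',t['color'][215,235],'plate',t['color'][208,235],t['color'][208,219])
print('side bg',s['color'][310,220],'plate',s['color'][298,268])
```

```text
[([300, 173, 16, 6, 61], array([307.13, 175.52]))]
[([289, 175, 20, 12, 98], array([299.33, 180.49]))]
[326 144   5  14  32] [327.7 150.4] mu [ 0.6113 -0.0256] ang -0.2549 ext -0.0213 0.0213
[351 150   5  14  33] [353.2 156.4] mu [ 0.5915 -0.1033] ang -0.2385 ext -0.0209 0.0209
[320 164   6  20  46] [322.4 173.6] mu [ 0.5394 -0.0084] ang -0.242 ext -0.03 0.03
[346 170   6  20  42] [348.1 179.1] mu [ 0.5213 -0.0862] ang -0.243 ext -0.0313 0.0293
bg [92 89 91] plate [90 86 88] [58 56 58]
side bg [140 156 159] plate [ 99  96 100]
```

Run:
```python
from h import *
t=load('top0');s=load('side0')
P,e=tri(t,(307.13,175.52),s,(299.33,180.49)); print('handle',P.round(4),e)
yaw=-0.241
X=np.array([np.cos(yaw),np.sin(yaw)]);Y=np.array([-X[1],X[0]])
seat=P[:2]+0.034*X-0.088*Y
print('seat via handle',seat)
mid=(np.array([.5394,-.0084])+[.5213,-.0862])/2; mid2=(np.array([.6113,-.0256])+[.5915,-.1033])/2
for m in(mid,mid2): print('mid in seat frame',(m-seat)@X,(m-seat)@Y)
# beam: front edge top z=.144 in top view; points along front edge seen in crop
f=lambda u,v:(u/3.7+280-.0,v/3.7+60)
for p in [(113,288),(350,342)]:
    w=onz(t,f(*p),.144)[:2]; print('beam front',(w-seat)@X,(w-seat)@Y)
for p in [(152,464),(247,486)]:
    w=onz(t,f(*p),.139)[:2]; print('tip',(w-seat)@X,(w-seat)@Y)
# black roller
im=t['color'].max(2); roi=np.zeros(im.shape,bool); roi[160:190,325:350]=1
m=roi&(im<40); ys,xs=np.where(m); print(m.sum(), 'dark range')
w=onz(t,(xs.mean(),ys.mean()),.14)[:2]; print('roller',(w-seat)@X,(w-seat)@Y)
# side arm tip corners: crop 4.4 offset(200,110): lower tip of left arm etc
g=lambda u,v:(u/4.4+200,v/4.4+110)
def S(x,y,z): 
    q=seat+x*X+y*Y; return [q[0],q[1],z+.12]
for n,q in dict(seat=(0,0,0),h=(-.034,.088,.012),hop=(.084,.088,.11),sh=(.066,.04,.012),tipL=(-.045,.035,.019),tipR=(-.045,-.035,.019),beamF=(.082,0,.024)).items():
    p=proj(s,S(*q))[0]; pt=proj(t,S(*q))[0]; print(n,np.round(S(*q),4),'side crop',((p-[200,110])*4.4).round(0),'top crop',((pt-[280,60])*3.7).round(0))
# rest
a=load('side0')
gg=t['color'].astype(int)
```

```text
handle [0.5333 0.0382 0.1437] 0.0004843039413993449
seat via handle [ 0.545308   -0.05537113]
mid in seat frame -0.016452073589461696 0.004267789828747837
mid in seat frame 0.05663782269662123 0.004571205203495533
beam front 0.08251193893175368 0.1043643300781293
beam front 0.08208898188147347 -0.09660491416046353
tip -0.05347151809498065 0.040051183422800965
tip -0.05377163542621913 -0.03966913321788571
435 dark range
roller -0.01292063795207145 0.004442825996840308
seat [ 0.5453 -0.0554  0.12  ] side crop [514. 260.] top crop [213. 417.]
h [0.5333 0.0382 0.132 ] side crop [438. 329.] top crop [100. 430.]
hop [0.6479 0.01   0.23  ] side crop [281.  87.] top crop [133. 262.]
sh [ 0.6189 -0.0323  0.132 ] side crop [382. 225.] top crop [184. 327.]
tipL [ 0.51   -0.0106  0.139 ] side crop [525. 286.] top crop [160. 455.]
tipR [ 0.4933 -0.0786  0.139 ] side crop [616. 237.] top crop [244. 474.]
beamF [ 0.6249 -0.0749  0.144 ] side crop [415. 172.] top crop [236. 316.]
```

Run:
```python
from h import *
s=load('side0')['color']
cv2.imwrite('pics/sz2.png',cv2.resize(s[145:195,280:350],None,fx=11,fy=11,interpolation=cv2.INTER_CUBIC))
c=load('top0')['color']
cv2.imwrite('pics/tz2.png',cv2.resize(c[135:200,295:370],None,fx=9,fy=9,interpolation=cv2.INTER_CUBIC))
```

```text
(no output)
```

View pics/sz2.png

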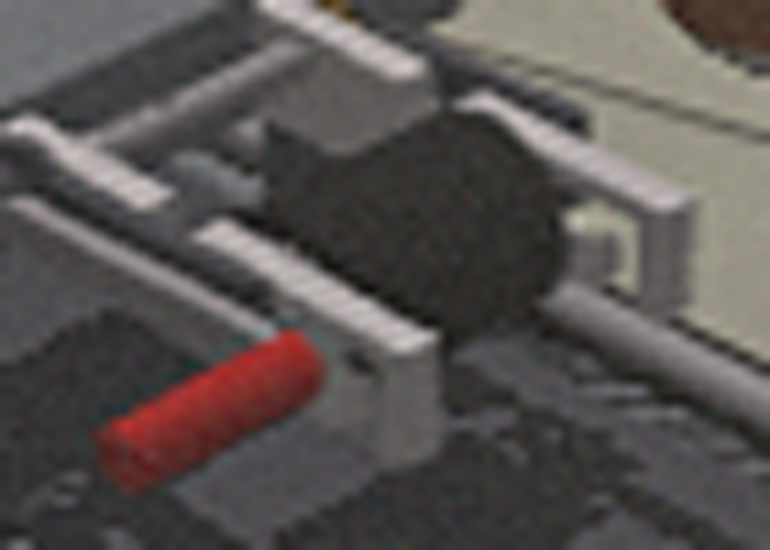

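View pics/tz2.png

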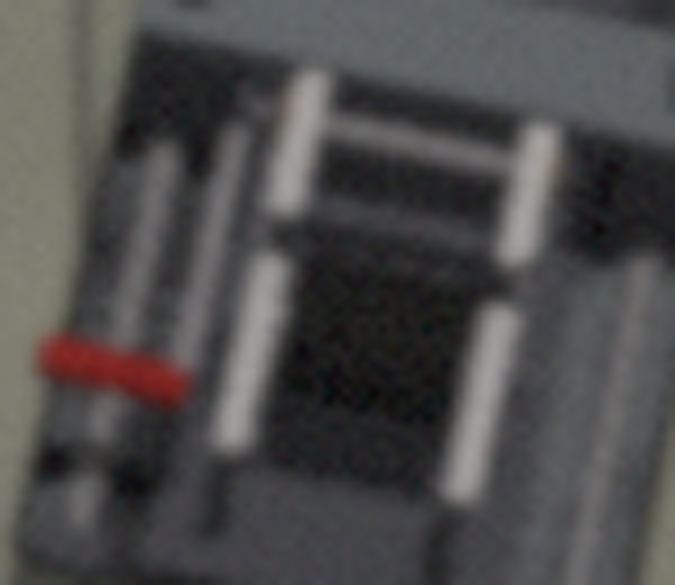

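Run:
```python
from h import *
t=load('top0');s=load('side0')
yaw=-0.241
X=np.array([np.cos(yaw),np.sin(yaw)]);Y=np.array([-X[1],X[0]]); seat=np.array([.5453,-.0554])
q=lambda u,v,k,ox,oy:((u+.5)/k-.5+ox,(v+.5)/k-.5+oy)
def sh(n,w): w=w[:2]; print(n,w.round(4),(w-seat)@X.round(4),(w-seat)@Y)
for n,p,z in [('L in',(440,343),.139),('L out',(395,358),.139),('R out',(694,203),.139),('R in',(648,213),.139),('L in bot',(440,455),.109),('R out bot',(690,305),.109),('handle far end',(305,352),.132),('handle near',(125,465),.132)]:
    sh('side '+n,onz(s,q(*p,11,280,145),z))
for n,p,z in [('L out',(212,452),.139),('L in',(253,456),.139),('R in',(440,500),.139),('R out',(482,505),.139),('handle -y',(188,387),.137),('handle +y',(40,353),.137)]:
    sh('top '+n,onz(t,q(*p,9,295,135),z))
# beam front top edge via gradient, side rails... base outline of tester in top
```

```text
side L in [ 0.5083 -0.0085] -0.04716781807541117 0.036706283268405616
side L out [0.5134 0.0013] -0.04454900785269255 0.0474740296871003
side R out [ 0.4898 -0.0858] -0.046648047755741315 -0.04277644458727945
side R in [ 0.4964 -0.0769] -0.0423093044358655 -0.03253162323871867
side L in bot [ 0.5094 -0.0098] -0.0457974612794602 0.0357311591977534
side R out bot [ 0.4924 -0.09  ] -0.04312946754852447 -0.04622450397945518
side handle far end [5.37e-01 3.00e-04] -0.021399631461005906 0.05213219862508693
side handle near [0.5457 0.0554] -0.02608044492747783 0.1077138203203049
top L out [0.505  0.0052] -0.053616845582133636 0.0492731626630548
top L in [ 0.5034 -0.0085] -0.05184367311238926 0.03552898182646662
top R in [ 0.4876 -0.0711] -0.05231762626559421 -0.029049702012033815
top R out [ 0.4857 -0.0852] -0.05080095376339272 -0.043182894415388404
top handle -y [0.5277 0.013 ] -0.03341387588529315 0.06221937996192796
top handle +y [0.5401 0.0628] -0.033286056973894834 0.11357942972560878
```

Run:
```python
from h import *
t=load('top0');s=load('side0')
q=lambda u,v,k,ox,oy:((u+.5)/k-.5+ox,(v+.5)/k-.5+oy)
S=[onz(s,q(*p,8,225,260),z)[:2] for p,z in [((65,432),.008),((310,578),.008),((582,295),.008)]]
print('side plate L,B,R',np.round(S,4),'ctr',(S[0]+S[2])/2,'lens',np.linalg.norm(S[1]-S[0]),np.linalg.norm(S[2]-S[1]),'yaw y',np.arctan2(*( -(S[1]-S[2])*[1,-1]) ))
for p in [(205,368),(428,158)]: print('V apex',onz(s,q(*p,8,225,260),.043).round(4))
T=[onz(t,q(*p,8,200,180),z)[:2] for p,z in [((140,122),.008),((412,130),.008),((402,325),.008),((135,312),.008)]]
print('top corners',np.round(T,4),'mean',np.mean(T,0)); T=np.array(T)
print(np.arctan2(*(T[0]-T[1])[::1]),np.arctan2(*(T[3]-T[2])))
```

```text
side plate L,B,R [[0.5004 0.3317]
 [0.4225 0.3342]
 [0.4161 0.2292]] ctr [0.45827432 0.28041773] lens 0.07803012251431005 0.10521016998480533 yaw y -0.06040261276642279
V apex [0.4619 0.319  0.043 ]
V apex [0.4565 0.2368 0.043 ]
top corners [[0.4986 0.337 ]
 [0.4937 0.2249]
 [0.4134 0.2286]
 [0.4201 0.3379]] mean [0.45643138 0.28211195]
0.04381387034080197 0.06204221491484592
```

The rest centre comes out near (0.458, 0.280) with yaw about -0.06, and both views agree. The tester yaw is about -0.24 and the handle is near (0.535, 0.038). Moving above the handle.

Emit:
apply_moves --targets '[{"claw": 0.2, "slide": [2, 4, 7], "turn": 0.1}, {"claw": 0.2, "slide": [5, 9, 7], "turn": 0.2}, {"claw": 0.2, "slide": [8, 14, 7], "turn": 0.3}, {"claw": 0.2, "slide": [11, 20, 7], "turn": 0.45}, {"claw": 0.2, "slide": [14, 25, 7], "turn": 0.6}, {"claw": 0.2, "slide": [17, 30, 7], "turn": 0.75}, {"claw": 0.2, "slide": [20, 35, 7], "turn": 0.9}, {"claw": 0.2, "slide": [23, 40.5, 7], "turn": 0.9}, {"claw": 0.2, "slide": [26, 46, 7], "turn": 0.9}, {"claw": 0.2, "slide": [29, 51, 7], "turn": 0.9}, {"claw": 0.2, "slide": [30.5, 53.8, 7], "turn": 0.9}, {"claw": 0.2, "slide": [30.5, 53.8, 7], "turn": 0.9}]'

```text
time: 1.6
ee_pos: [0.535, 0.0404, 0.3004]
eef_rot: [-0.001, 0.786, 0.619, -0.0]
contact_force: [-0.9, 0.1, -0.9]
grip_width: 0.0518
```

Emit:
apply_moves --targets '[{"claw": 0.2, "slide": [0, -0.2, -5], "turn": 0}, {"claw": 0.2, "slide": [0, -0.2, -10], "turn": 0}, {"claw": 0.2, "slide": [0, -0.2, -13], "turn": 0}, {"claw": 0.2, "slide": [0, -0.2, -13], "turn": 0}]'

```text
time: 2.1
ee_pos: [0.5323, 0.0354, 0.1689]
eef_rot: [-0.002, 0.787, 0.617, -0.002]
contact_force: [0.9, -0.4, 0.6]
grip_width: 0.0516
```

Run:
```python
from h import *
s=cap('side','side1');t=cap('top','top1'); e=robot.state()['ee_pos']; print(e)
for n,c,b in(('s',s,(240,120,340,200)),('t',t,(280,120,380,200))):
    im=cv2.resize(c['color'][b[1]:b[3],b[0]:b[2]],None,fx=7,fy=7,interpolation=cv2.INTER_CUBIC)
    p=proj(c,[e])[0]; q=((p+.5-[b[0],b[1]])*7).astype(int); print(n,p,q); cv2.drawMarker(im,tuple(int(i) for i in q),(0,255,0),0,14,1)
    cv2.imwrite(f'pics/{n}1z.png',im)
```

```text
[0.53503006 0.03541421 0.17224992]
s [299.02257817 169.13781946] [416 347]
t [307.86523418 173.0740548 ] [198 375]
```

View pics/s1z.png

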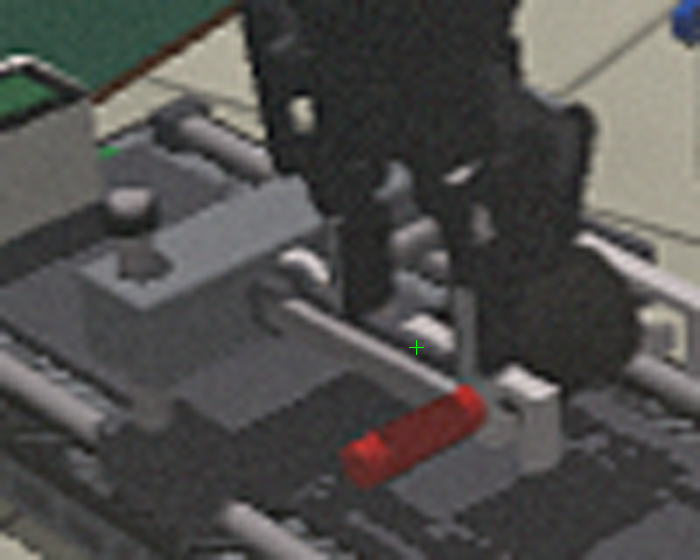

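View pics/t1z.png

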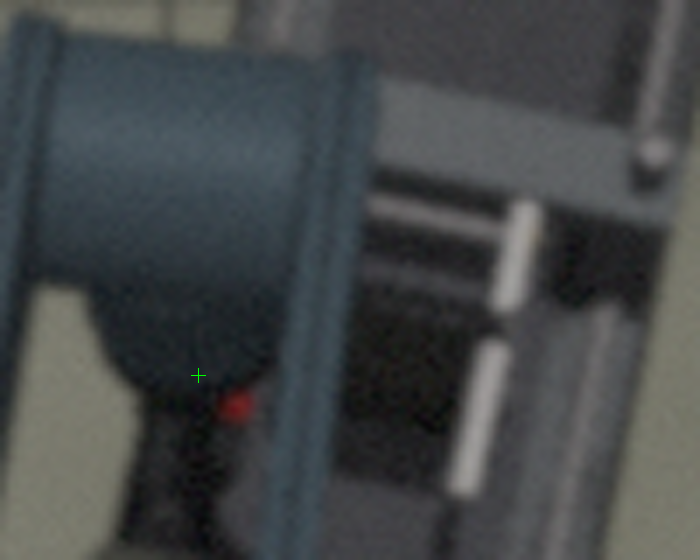

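The side view shows the fingertips straddling the projected TCP at crop (416,347), with the red handle directly below at (415,435). Descending around the handle.

Emit:
apply_moves --targets '[{"claw": 0.2, "slide": [0, 0, -3], "turn": 0}, {"claw": 0.2, "slide": [0, 0, -5], "turn": 0}, {"claw": 0.2, "slide": [0, 0, -5.7], "turn": 0}, {"claw": 0.2, "slide": [0, 0, -5.7], "turn": 0}]'

```text
time: 2.7
ee_pos: [0.5354, 0.036, 0.1154]
eef_rot: [0.001, 0.787, 0.617, 0.001]
contact_force: [0.1, -0.1, -0.1]
grip_width: 0.0512
```

Run:
```python
from h import *
s=cap('side','side2'); st=robot.state();print(st['ee_pos'],st['contact_force'])
b=(240,120,340,200);cv2.imwrite('pics/s2z.png',cv2.resize(s['color'][b[1]:b[3],b[0]:b[2]],None,fx=7,fy=7,interpolation=cv2.INTER_CUBIC))
```

```text
[0.53565736 0.03601961 0.11568349] [ 0.04353506 -0.57490114  0.2513449 ]
```

View pics/s2z.png

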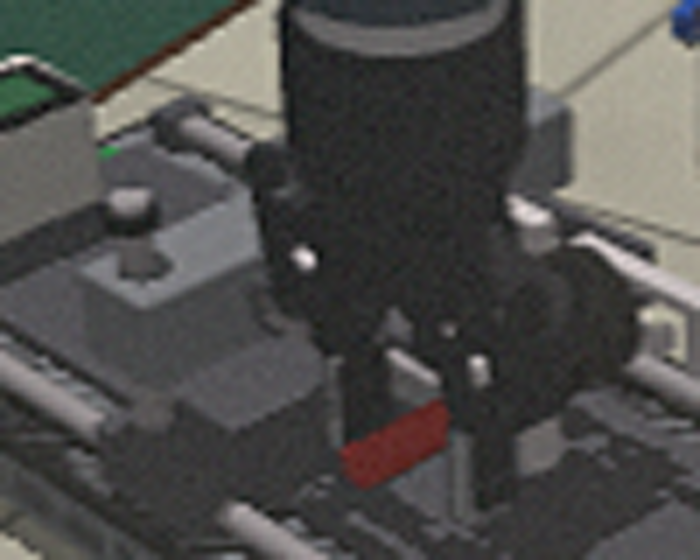

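The handle sits between the fingers. Closing stepwise while watching the force.

Emit:
apply_moves --targets '[{"claw": -0.1, "slide": [0, 0, 0], "turn": 0}, {"claw": -0.2, "slide": [0, 0, 0], "turn": 0}, {"claw": -0.3, "slide": [0, 0, 0], "turn": 0}, {"claw": -0.3, "slide": [0, 0, 0], "turn": 0}]'

```text
time: 3.25
ee_pos: [0.5347, 0.0363, 0.1144]
eef_rot: [0.0, 0.787, 0.617, 0.0]
contact_force: [0.8, 0.4, -0.2]
grip_width: 0.0299
```

Emit:
apply_moves --targets '[{"claw": -0.38, "slide": [0, 0, 0], "turn": 0}, {"claw": -0.46, "slide": [0, 0, 0], "turn": 0}, {"claw": -0.46, "slide": [0, 0, 0], "turn": 0}]'

```text
time: 3.62
ee_pos: [0.5347, 0.0363, 0.1143]
eef_rot: [-0.0, 0.787, 0.617, -0.0]
contact_force: [-0.2, -0.8, 0.7]
grip_width: 0.0231
```

Emit:
apply_moves --targets '[{"claw": -0.56, "slide": [0, 0, 0], "turn": 0}, {"claw": -0.66, "slide": [0, 0, 0], "turn": 0}, {"claw": -1, "slide": [0, 0, 0], "turn": 0}, {"claw": -1, "slide": [0, 0, 0], "turn": 0}]'

```text
time: 4.12
ee_pos: [0.5362, 0.0359, 0.1148]
eef_rot: [0.001, 0.787, 0.617, 0.001]
contact_force: [5.4, -1.7, -0.9]
grip_width: 0.0143
```

Gripped, with the handle at about x = 0.537. Starting the arc slowly.

Emit:
apply_moves --targets '[{"claw": -1, "slide": [0.15, 0, 0.75], "turn": 0}, {"claw": -1, "slide": [0.2, 0, 1.5], "turn": 0}, {"claw": -1, "slide": [0.35, -0.05, 2.2], "turn": 0}, {"claw": -1, "slide": [0.5, -0.1, 2.95], "turn": 0}, {"claw": -1, "slide": [0.5, -0.1, 2.95], "turn": 0}]'

```text
time: 4.75
ee_pos: [0.5407, 0.0348, 0.1439]
eef_rot: [0.001, 0.787, 0.617, 0.0]
contact_force: [4.7, -2.0, -2.0]
grip_width: 0.014
```

Emit:
apply_moves --targets '[{"claw": -1, "slide": [0.57, -0.14, 1.4], "turn": 0}, {"claw": -1, "slide": [1.3, -0.32, 2.7], "turn": 0}, {"claw": -1, "slide": [2.2, -0.54, 3.87], "turn": 0}, {"claw": -1, "slide": [3.27, -0.8, 4.88], "turn": 0}, {"claw": -1, "slide": [4.48, -1.1, 5.72], "turn": 0}, {"claw": -1, "slide": [5.8, -1.42, 6.37], "turn": 0}, {"claw": -1, "slide": [5.8, -1.42, 6.37], "turn": 0}]'

```text
time: 5.62
ee_pos: [0.5941, 0.0219, 0.2108]
eef_rot: [-0.002, 0.786, 0.618, -0.002]
contact_force: [-15.5, 1.8, 21.0]
grip_width: 0.014
```

Emit:
apply_moves --targets '[{"claw": -1, "slide": [0.1, 0, 0.5], "turn": 0}, {"claw": -1, "slide": [0.7, -0.17, 0.7], "turn": 0}, {"claw": -1, "slide": [1.4, -0.34, 0.9], "turn": 0}, {"claw": -1, "slide": [2.1, -0.52, 1.0], "turn": 0}, {"claw": -1, "slide": [2.1, -0.52, 1.0], "turn": 0}]'

```text
time: 6.25
ee_pos: [0.6167, 0.0162, 0.22]
eef_rot: [-0.001, 0.787, 0.617, -0.001]
contact_force: [-8.5, 0.3, 12.3]
grip_width: 0.0133
```

Emit:
apply_moves --targets '[{"claw": -1, "slide": [0.7, -0.17, 0.4], "turn": 0}, {"claw": -1, "slide": [1.4, -0.34, 0.5], "turn": 0}, {"claw": -1, "slide": [2.1, -0.5, 0.5], "turn": 0}, {"claw": -1, "slide": [2.8, -0.7, 0.45], "turn": 0}, {"claw": -1, "slide": [3.3, -0.8, 0.4], "turn": 0}, {"claw": -1, "slide": [3.5, -0.85, 0.35], "turn": 0}, {"claw": -1, "slide": [3.5, -0.85, 0.35], "turn": 0}]'

```text
time: 7.12
ee_pos: [0.6507, 0.0078, 0.2226]
eef_rot: [-0.002, 0.787, 0.617, -0.002]
contact_force: [-9.7, 0.5, 8.6]
grip_width: 0.0133
```

Emit:
apply_moves --targets '[{"claw": -1, "slide": [0.4, -0.1, -0.1], "turn": 0}, {"claw": -1, "slide": [0.8, -0.2, -0.2], "turn": 0}, {"claw": -1, "slide": [0.8, -0.2, -0.2], "turn": 0}]'

```text
time: 7.5
ee_pos: [0.6512, 0.0078, 0.2223]
eef_rot: [-0.008, 0.786, 0.618, -0.007]
contact_force: [-36.0, 5.3, 28.4]
grip_width: 0.0135
```

Run:
```python
from h import *
s=cap('side','side3'); st=robot.state();print(st['ee_pos'],st['contact_force'])
b=(220,90,340,190);cv2.imwrite('pics/s3z.png',cv2.resize(s['color'][b[1]:b[3],b[0]:b[2]],None,fx=6,fy=6,interpolation=cv2.INTER_CUBIC))
```

```text
[0.65123508 0.00779736 0.22228773] [-36.65069269   5.43200181  28.41422781]
```

View pics/s3z.png

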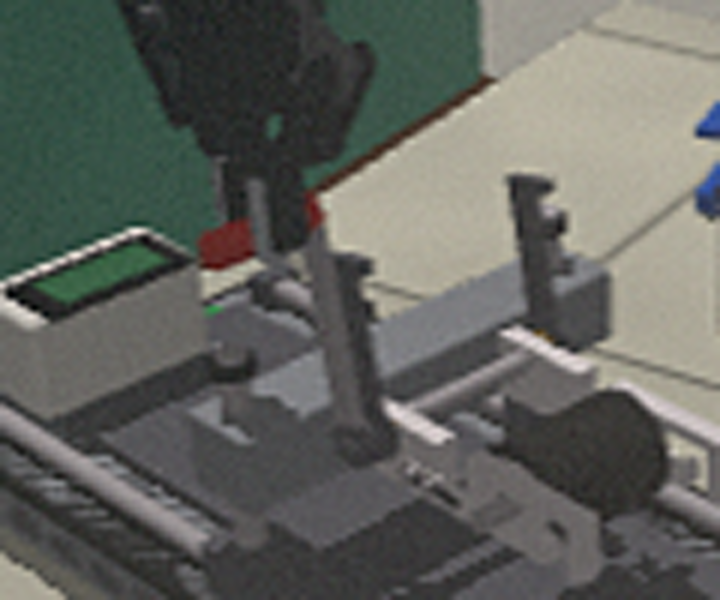

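The lever is against its stop: more push raised the force but moved it no further, and the hooks stand upright. Easing off, releasing and lifting.

Emit:
apply_moves --targets '[{"claw": -1, "slide": [-0.5, 0.1, 0.3], "turn": 0}, {"claw": -0.3, "slide": [-0.5, 0.1, 0.3], "turn": 0}, {"claw": -0.3, "slide": [-0.5, 0.1, 0.3], "turn": 0}, {"claw": -0.2, "slide": [-0.5, 0.1, 0.3], "turn": 0}, {"claw": -0.2, "slide": [-0.5, 0.1, 3], "turn": 0}, {"claw": -0.2, "slide": [-0.5, 0.1, 7], "turn": 0}, {"claw": -0.2, "slide": [-0.5, 0.1, 7], "turn": 0}]'

```text
time: 8.43
ee_pos: [0.6587, 0.006, 0.2932]
eef_rot: [0.003, 0.787, 0.617, 0.003]
contact_force: [0.3, -0.2, 0.1]
grip_width: 0.0343
```

Run:
```python
from h import *
s=cap('side','side4'); st=robot.state();print(st['ee_pos'],st['contact_force'])
b=(220,60,340,190);cv2.imwrite('pics/s4z.png',cv2.resize(s['color'][b[1]:b[3],b[0]:b[2]],None,fx=4.6,fy=4.6,interpolation=cv2.INTER_CUBIC))
```

```text
[0.65776996 0.00616912 0.29077297] [-0.46721441  0.33440848  0.0401325 ]
```

View pics/s4z.png

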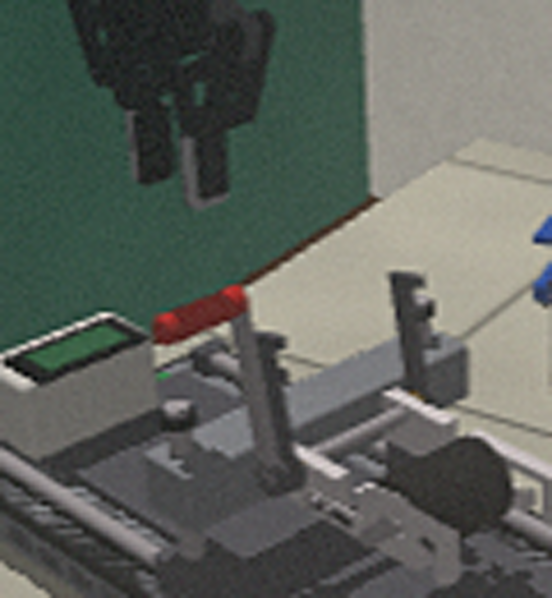

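Lever open. Moving over the roller.

Emit:
apply_moves --targets '[{"claw": 0.6, "slide": [-3, -1.7, 0], "turn": 0}, {"claw": 0.6, "slide": [-7, -4, 0], "turn": 0}, {"claw": 0.6, "slide": [-10.75, -6, 0], "turn": 0}, {"claw": 0.6, "slide": [-10.75, -6, -4], "turn": 0}, {"claw": 0.6, "slide": [-10.75, -6, -9], "turn": 0}, {"claw": 0.6, "slide": [-10.75, -6, -12], "turn": 0}, {"claw": 0.6, "slide": [-10.75, -6, -12], "turn": 0}]'

```text
time: 9.35
ee_pos: [0.5466, -0.053, 0.1655]
eef_rot: [-0.003, 0.787, 0.617, -0.002]
contact_force: [0.2, -0.4, 0.9]
grip_width: 0.0685
```

Run:
```python
from h import *
s=cap('side','side5'); st=robot.state();print(st['ee_pos'],st['contact_force'])
b=(240,90,360,200);cv2.imwrite('pics/s5z.png',cv2.resize(s['color'][b[1]:b[3],b[0]:b[2]],None,fx=5.4,fy=5.4,interpolation=cv2.INTER_CUBIC))
```

```text
[ 0.54824022 -0.0533757   0.16765374] [-0.30864028  0.29919988  1.11944601]
```

View pics/s5z.png

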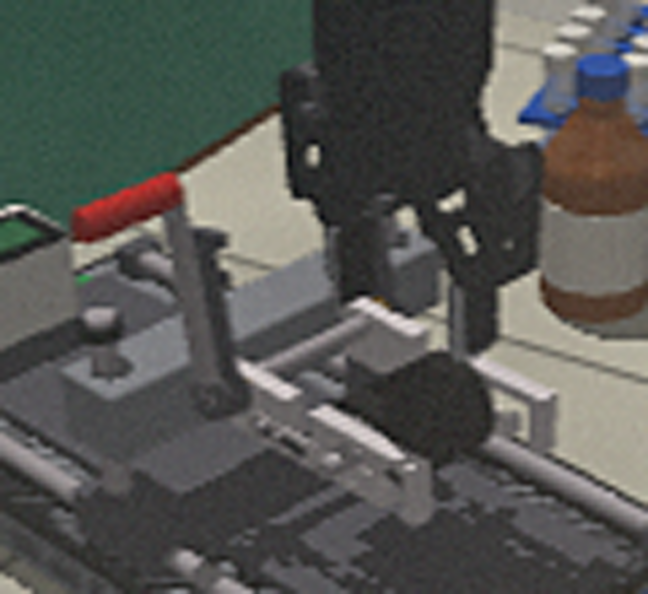

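The fingers straddle the roller. Descending in stages.

Emit:
apply_moves --targets '[{"claw": 0.6, "slide": [0, 0, -1.5], "turn": 0}, {"claw": 0.6, "slide": [0, 0, -3], "turn": 0}, {"claw": 0.6, "slide": [0, 0, -4], "turn": 0}, {"claw": 0.6, "slide": [0, 0, -4], "turn": 0}]'

```text
time: 9.9
ee_pos: [0.5486, -0.0534, 0.128]
eef_rot: [-0.001, 0.787, 0.617, -0.001]
contact_force: [0.6, -0.4, -0.4]
grip_width: 0.0685
```

Emit:
apply_moves --targets '[{"claw": 0.6, "slide": [0, 0, -1], "turn": 0}, {"claw": 0.6, "slide": [0, 0, -2], "turn": 0}, {"claw": 0.6, "slide": [0, 0, -2.9], "turn": 0}, {"claw": 0.6, "slide": [0, 0, -2.9], "turn": 0}, {"claw": 0.5, "slide": [0, 0, -2.9], "turn": 0}, {"claw": 0.4, "slide": [0, 0, -2.9], "turn": 0}, {"claw": 0.35, "slide": [0, 0, -2.9], "turn": 0}, {"claw": 0.35, "slide": [0, 0, -2.9], "turn": 0}]'

```text
time: 10.9
ee_pos: [0.5493, -0.0537, 0.1002]
eef_rot: [0.0, 0.787, 0.617, 0.0]
contact_force: [-0.1, 0.4, -0.0]
grip_width: 0.0577
```

Emit:
apply_moves --targets '[{"claw": 0.3, "slide": [0, 0, 0], "turn": 0}, {"claw": 0.26, "slide": [0, 0, 0], "turn": 0}, {"claw": 0.24, "slide": [0, 0, 0], "turn": 0}, {"claw": 0.24, "slide": [0, 0, 0], "turn": 0}]'

```text
time: 11.4
ee_pos: [0.5492, -0.0536, 0.1]
eef_rot: [-0.0, 0.787, 0.617, -0.0]
contact_force: [-0.8, 0.0, -0.1]
grip_width: 0.0527
```

Emit:
apply_moves --targets '[{"claw": 0.2, "slide": [0, 0, 0], "turn": 0}, {"claw": 0.17, "slide": [0, 0, 0], "turn": 0}, {"claw": 0.14, "slide": [0, 0, 0], "turn": 0}, {"claw": 0.1, "slide": [0, 0, 0], "turn": 0}]'

```text
time: 11.9
ee_pos: [0.5492, -0.0537, 0.1003]
eef_rot: [0.0, 0.787, 0.617, 0.0]
contact_force: [-0.5, -0.0, 3.9]
grip_width: 0.0483
```

Emit:
apply_moves --targets '[{"claw": 0, "slide": [0, 0, 0], "turn": 0}, {"claw": -0.3, "slide": [0, 0, 0], "turn": 0}, {"claw": -1, "slide": [0, 0, 0], "turn": 0}]'

```text
time: 12.28
ee_pos: [0.5492, -0.0536, 0.1003]
eef_rot: [0.0, 0.787, 0.617, 0.0]
contact_force: [-2.4, 0.2, 5.9]
grip_width: 0.0486
```

Gripped and centred. Lifting in small steps.

Emit:
apply_moves --targets '[{"claw": -1, "slide": [0, 0, 0.15], "turn": 0}, {"claw": -1, "slide": [0, 0, 0.3], "turn": 0}, {"claw": -1, "slide": [0, 0, 0.3], "turn": 0}]'

```text
time: 12.65
ee_pos: [0.549, -0.0536, 0.1026]
eef_rot: [-0.0, 0.787, 0.617, -0.0]
contact_force: [0.2, -0.5, -3.4]
grip_width: 0.0482
```

Emit:
apply_moves --targets '[{"claw": -1, "slide": [0, 0, 0.2], "turn": 0}, {"claw": -1, "slide": [0, 0, 0.4], "turn": 0}, {"claw": -1, "slide": [0, 0, 0.4], "turn": 0}]'

```text
time: 13.02
ee_pos: [0.5494, -0.0537, 0.1072]
eef_rot: [0.0, 0.787, 0.617, 0.0]
contact_force: [-0.9, -0.1, -2.6]
grip_width: 0.0482
```

Feeling gently for the roof, to fix the height.

Emit:
apply_moves --targets '[{"claw": -1, "slide": [0, 0, 0.1], "turn": 0}, {"claw": -1, "slide": [0, 0, 0.1], "turn": 0}]'

```text
time: 13.28
ee_pos: [0.5492, -0.0537, 0.1081]
eef_rot: [0.0, 0.787, 0.617, 0.0]
contact_force: [0.3, 0.1, -2.9]
grip_width: 0.0482
```

Emit:
apply_moves --targets '[{"claw": -1, "slide": [0, 0, 0.1], "turn": 0}, {"claw": -1, "slide": [0, 0, 0.1], "turn": 0}]'

```text
time: 13.52
ee_pos: [0.5491, -0.0536, 0.1086]
eef_rot: [-0.0, 0.787, 0.617, -0.0]
contact_force: [0.7, 0.5, -6.7]
grip_width: 0.0482
```

The roof is at ee z of about 0.1085. Dropping 1.5 mm and carrying forward.

Emit:
apply_moves --targets '[{"claw": -1, "slide": [0, 0, -0.2], "turn": 0}, {"claw": -1, "slide": [-0.3, 0.07, -0.2], "turn": 0}, {"claw": -1, "slide": [-0.7, 0.17, -0.2], "turn": 0}, {"claw": -1, "slide": [-1.1, 0.27, -0.2], "turn": 0}, {"claw": -1, "slide": [-1.1, 0.27, -0.2], "turn": 0}]'

```text
time: 14.15
ee_pos: [0.5378, -0.0508, 0.1071]
eef_rot: [-0.0, 0.787, 0.617, -0.0]
contact_force: [-0.8, 0.9, -3.0]
grip_width: 0.0482
```

Emit:
apply_moves --targets '[{"claw": -1, "slide": [-0.4, 0.1, 0], "turn": 0}, {"claw": -1, "slide": [-0.8, 0.2, 0], "turn": 0}, {"claw": -1, "slide": [-1.2, 0.3, 0], "turn": 0}, {"claw": -1, "slide": [-1.2, 0.3, 0], "turn": 0}]'

```text
time: 14.65
ee_pos: [0.5258, -0.0478, 0.107]
eef_rot: [-0.0, 0.787, 0.617, -0.0]
contact_force: [-0.1, 1.0, -4.3]
grip_width: 0.0484
```

Emit:
apply_moves --targets '[{"claw": -1, "slide": [-0.2, 0.05, 0], "turn": 0}, {"claw": -1, "slide": [-0.4, 0.1, 0], "turn": 0}, {"claw": -1, "slide": [-0.6, 0.15, 0], "turn": 0}, {"claw": -1, "slide": [-0.6, 0.15, 0], "turn": 0}]'

```text
time: 15.15
ee_pos: [0.52, -0.0464, 0.107]
eef_rot: [-0.0, 0.787, 0.617, -0.0]
contact_force: [0.0, 0.9, -3.2]
grip_width: 0.0484
```

Emit:
apply_moves --targets '[{"claw": -1, "slide": [-0.2, 0.05, 0], "turn": 0}, {"claw": -1, "slide": [-0.4, 0.1, 0], "turn": 0}, {"claw": -1, "slide": [-0.4, 0.1, 0], "turn": 0}]'

```text
time: 15.52
ee_pos: [0.516, -0.0454, 0.107]
eef_rot: [-0.0, 0.787, 0.617, -0.0]
contact_force: [0.1, 0.2, -2.8]
grip_width: 0.0483
```

Emit:
apply_moves --targets '[{"claw": -1, "slide": [-0.2, 0.05, 0], "turn": 0}, {"claw": -1, "slide": [-0.2, 0.05, 0], "turn": 0}]'

```text
time: 15.78
ee_pos: [0.514, -0.0449, 0.107]
eef_rot: [-0.0, 0.787, 0.617, -0.0]
contact_force: [0.2, -0.2, -2.9]
grip_width: 0.0481
```

Emit:
apply_moves --targets '[{"claw": -1, "slide": [-0.2, 0.05, 0], "turn": 0}, {"claw": -1, "slide": [-0.2, 0.05, 0], "turn": 0}]'

```text
time: 16.02
ee_pos: [0.5125, -0.0446, 0.1071]
eef_rot: [0.0, 0.787, 0.617, 0.0]
contact_force: [0.9, 0.7, -4.8]
grip_width: 0.0484
```

Emit:
apply_moves --targets '[{"claw": -1, "slide": [-0.15, 0.04, 0], "turn": 0}, {"claw": -1, "slide": [-0.15, 0.04, 0], "turn": 0}]'

```text
time: 16.27
ee_pos: [0.5125, -0.0446, 0.1074]
eef_rot: [0.002, 0.787, 0.617, 0.001]
contact_force: [6.3, -1.2, -6.3]
grip_width: 0.0484
```

The wall is felt at ee x = 0.5125. Backing off 1.5 mm to mid-mouth, then lowering.

Emit:
apply_moves --targets '[{"claw": -1, "slide": [0.35, -0.09, 0], "turn": 0}, {"claw": -1, "slide": [0.35, -0.09, 0], "turn": 0}, {"claw": -1, "slide": [0.35, -0.09, -0.2], "turn": 0}, {"claw": -1, "slide": [0.35, -0.09, -0.3], "turn": 0}, {"claw": -1, "slide": [0.35, -0.09, -0.3], "turn": 0}]'

```text
time: 16.9
ee_pos: [0.5139, -0.0449, 0.1038]
eef_rot: [-0.0, 0.787, 0.617, -0.0]
contact_force: [-1.3, 0.1, -3.4]
grip_width: 0.0485
```

Emit:
apply_moves --targets '[{"claw": -1, "slide": [0, 0, -0.3], "turn": 0}, {"claw": -1, "slide": [0, 0, -0.6], "turn": 0}, {"claw": -1, "slide": [0, 0, -0.6], "turn": 0}]'

```text
time: 17.27
ee_pos: [0.5139, -0.0449, 0.0976]
eef_rot: [-0.0, 0.787, 0.617, -0.0]
contact_force: [0.4, 0.5, -3.0]
grip_width: 0.0485
```

Emit:
apply_moves --targets '[{"claw": -1, "slide": [0, 0, -0.3], "turn": 0}, {"claw": -1, "slide": [0, 0, -0.6], "turn": 0}, {"claw": -1, "slide": [0, 0, -0.6], "turn": 0}]'

```text
time: 17.65
ee_pos: [0.5139, -0.0449, 0.0917]
eef_rot: [-0.0, 0.787, 0.617, -0.0]
contact_force: [0.4, 0.1, -2.5]
grip_width: 0.0485
```

Emit:
apply_moves --targets '[{"claw": -1, "slide": [0, 0, -0.4], "turn": 0}, {"claw": -1, "slide": [0, 0, -0.8], "turn": 0}, {"claw": -1, "slide": [0, 0, -1.2], "turn": 0}, {"claw": -1, "slide": [0, 0, -1.6], "turn": 0}, {"claw": -1, "slide": [0, 0, -1.6], "turn": 0}, {"claw": -1, "slide": [0, 0, -1.6], "turn": 0}]'

```text
time: 18.4
ee_pos: [0.5143, -0.045, 0.076]
eef_rot: [0.0, 0.787, 0.617, 0.0]
contact_force: [1.1, 0.4, -3.0]
grip_width: 0.0487
```

Run:
```python
from h import *
s=cap('side','side6'); st=robot.state();print(st['ee_pos'],st['contact_force'])
b=(240,90,360,220);cv2.imwrite('pics/s6z.png',cv2.resize(s['color'][b[1]:b[3],b[0]:b[2]],None,fx=4.6,fy=4.6,interpolation=cv2.INTER_CUBIC))
```

```text
[ 0.51434848 -0.04500082  0.07611126] [ 0.29930118  0.99719538 -3.77886271]
```

View pics/s6z.png

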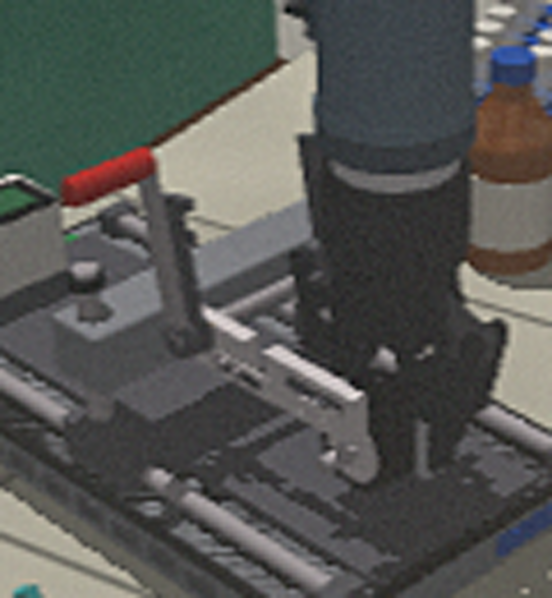

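The axle is visible below the arm at crop (365,468). Drawing it forward, then raising.

Emit:
apply_moves --targets '[{"claw": -1, "slide": [-1, 0.25, 0], "turn": 0}, {"claw": -1, "slide": [-2, 0.49, 0], "turn": 0}, {"claw": -1, "slide": [-3, 0.74, 0], "turn": 0}, {"claw": -1, "slide": [-4, 0.98, 0], "turn": 0}, {"claw": -1, "slide": [-5, 1.23, 0], "turn": 0}, {"claw": -1, "slide": [-6, 1.48, 0], "turn": 0}, {"claw": -1, "slide": [-7, 1.72, 0], "turn": 0}, {"claw": -1, "slide": [-7, 1.72, 0.5], "turn": 0}, {"claw": -1, "slide": [-7, 1.72, 3], "turn": 0}, {"claw": -1, "slide": [-7, 1.72, 7], "turn": 0}, {"claw": -1, "slide": [-7, 1.72, 11], "turn": 0}, {"claw": -1, "slide": [-7, 1.72, 11], "turn": 0}]'

```text
time: 19.95
ee_pos: [0.4469, -0.0286, 0.1894]
eef_rot: [0.003, 0.787, 0.617, 0.002]
contact_force: [-0.3, 0.3, -3.4]
grip_width: 0.0482
```

Emit:
apply_moves --targets '[{"claw": -1, "slide": [0.2, 3, 0], "turn": 0.05}, {"claw": -1, "slide": [0.4, 8, 0], "turn": 0.1}, {"claw": -1, "slide": [0.7, 13, 0], "turn": 0.18}, {"claw": -1, "slide": [0.9, 18, 0], "turn": 0.18}, {"claw": -1, "slide": [1.1, 23, 0], "turn": 0.18}, {"claw": -1, "slide": [1.35, 28, 0], "turn": 0.18}, {"claw": -1, "slide": [1.35, 30.8, -1], "turn": 0.18}, {"claw": -1, "slide": [1.35, 30.8, -5], "turn": 0.18}, {"claw": -1, "slide": [1.35, 30.8, -8], "turn": 0.18}, {"claw": -1, "slide": [1.35, 30.8, -8], "turn": 0.18}]'

```text
time: 21.2
ee_pos: [0.4549, 0.2794, 0.1024]
eef_rot: [-0.002, 0.728, 0.686, -0.004]
contact_force: [0.1, 0.2, -2.6]
grip_width: 0.0483
```

Run:
```python
from h import *
s=cap('side','side7'); t=cap('top','top7'); st=robot.state();print(st['ee_pos'],st['eef_rot'],st['contact_force'])
b=(210,190,330,340);cv2.imwrite('pics/s7z.png',cv2.resize(s['color'][b[1]:b[3],b[0]:b[2]],None,fx=4,fy=4,interpolation=cv2.INTER_CUBIC))
b=(190,160,290,250);cv2.imwrite('pics/t7z.png',cv2.resize(t['color'][b[1]:b[3],b[0]:b[2]],None,fx=6,fy=6,interpolation=cv2.INTER_CUBIC))
```

```text
[0.45778344 0.28020648 0.10587419] [-1.59760665e-04  7.28053102e-01  6.85520640e-01 -3.28526904e-04] [ 0.07087372  0.25060965 -2.70942088]
```

View pics/s7z.png

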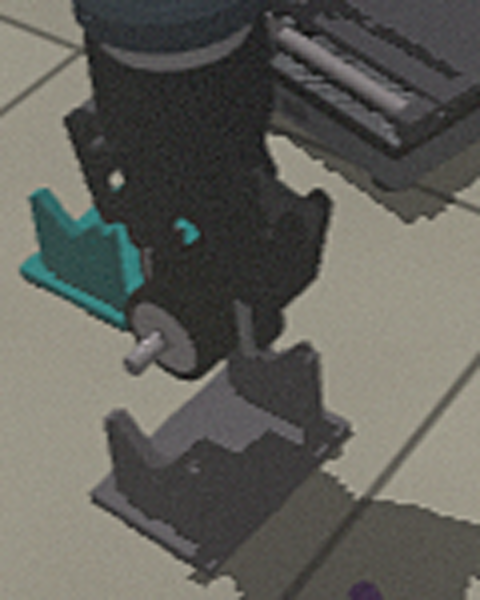

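View pics/t7z.png

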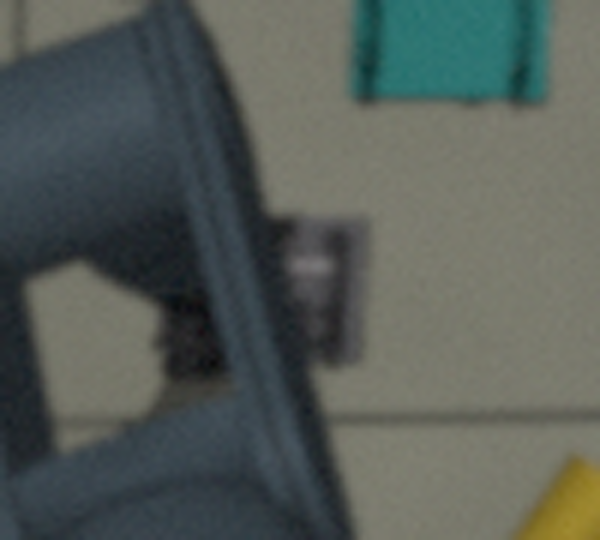

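Run:
```python
from h import *
s=load('side7');t=load('top7'); 
q=lambda u,v,k,ox,oy:((u+.5)/k-.5+ox,(v+.5)/k-.5+oy)
e=np.array([0.4578,0.2802,.1256]); Y=np.array([.06,.998,0])
a=onz(s,q(134,364,4,210,190),.1256); print('axle end',a.round(4),'exp',(e+.054*Y).round(4),'proj exp',proj(s,[e+.054*Y]),q(134,364,4,210,190))
b=onz(s,q(148,347,4,210,190),.1256); print('root at rubber ~32mm',b.round(4),(e+.032*Y).round(4))
# top: -y axle bit
p1=onz(t,q(310,266,6,190,160),.1256);print('top axle mid(-y)',p1.round(4), (e-.043*Y).round(4)); p2=onz(t,q(333,266,6,190,160),.1256);print('top axle end',p2.round(4),(e-.054*Y).round(4))
```

```text
axle end [0.4568 0.3314 0.1256] exp [0.461  0.3341 0.1256] proj exp [[240.2553601 280.658149 ]] (243.125, 280.625)
root at rubber ~32mm [0.458  0.3202 0.1256] [0.4597 0.3121 0.1256]
top axle mid(-y) [0.4516 0.2395 0.1256] [0.4552 0.2373 0.1256]
top axle end [0.4515 0.2279 0.1256] [0.4546 0.2263 0.1256]
```

The axle is aligned, and relative to the rest both cameras put the roller about 3 mm low in x. Shifting by 2.5 mm and descending; the V will confirm by feel.

Emit:
apply_moves --targets '[{"claw": -1, "slide": [0.25, 0, -1.5], "turn": 0}, {"claw": -1, "slide": [0.25, 0, -3], "turn": 0}, {"claw": -1, "slide": [0.25, 0, -4.5], "turn": 0}, {"claw": -1, "slide": [0.25, 0, -5.5], "turn": 0}, {"claw": -1, "slide": [0.25, 0, -6.2], "turn": 0}, {"claw": -1, "slide": [0.25, 0, -6.2], "turn": 0}]'

```text
time: 22.05
ee_pos: [0.4599, 0.2802, 0.0434]
eef_rot: [-0.0, 0.728, 0.686, -0.001]
contact_force: [0.6, -0.4, -2.9]
grip_width: 0.0486
```

Run:
```python
from h import *
s=cap('side','side8'); t=cap('top','top8');st=robot.state();print(st['ee_pos'],st['contact_force'])
b=(220,250,320,340);cv2.imwrite('pics/s8z.png',cv2.resize(s['color'][b[1]:b[3],b[0]:b[2]],None,fx=6.5,fy=6.5,interpolation=cv2.INTER_CUBIC))
```

```text
[0.46046566 0.28037904 0.04423188] [ 0.33941559 -0.25249343 -2.41728743]
```

View pics/s8z.png

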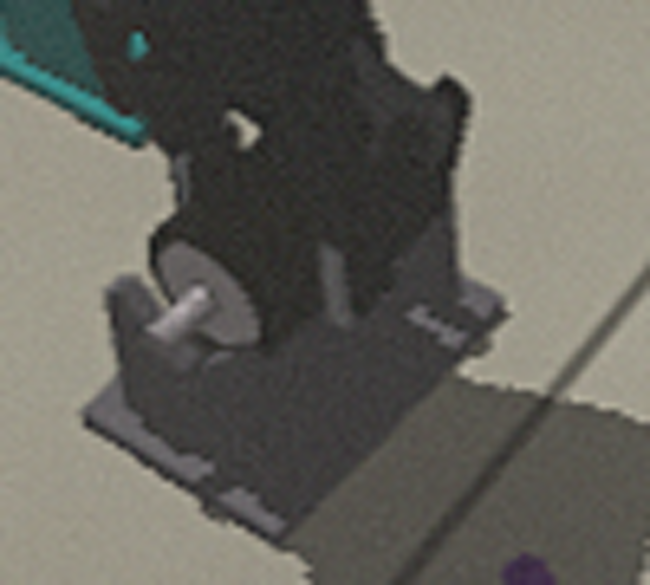

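The axle end is over the near notch at crop (175,320). Lowering by feel.

Emit:
apply_moves --targets '[{"claw": -1, "slide": [0, 0, -0.3], "turn": 0}, {"claw": -1, "slide": [0, 0, -0.6], "turn": 0}, {"claw": -1, "slide": [0, 0, -0.6], "turn": 0}]'

```text
time: 22.52
ee_pos: [0.46, 0.2802, 0.0378]
eef_rot: [-0.0, 0.728, 0.686, -0.0]
contact_force: [-1.1, 0.0, -3.2]
grip_width: 0.0485
```

Emit:
apply_moves --targets '[{"claw": -1, "slide": [0, 0, -0.2], "turn": 0}, {"claw": -1, "slide": [0, 0, -0.3], "turn": 0}, {"claw": -1, "slide": [0, 0, -0.3], "turn": 0}]'

```text
time: 22.9
ee_pos: [0.4601, 0.2802, 0.0349]
eef_rot: [-0.0, 0.728, 0.686, -0.0]
contact_force: [0.3, 0.1, -3.9]
grip_width: 0.0482
```

Emit:
apply_moves --targets '[{"claw": -1, "slide": [0, 0, -0.2], "turn": 0}, {"claw": -1, "slide": [0, 0, -0.2], "turn": 0}]'

```text
time: 23.15
ee_pos: [0.4601, 0.2802, 0.0328]
eef_rot: [-0.0, 0.728, 0.686, -0.0]
contact_force: [0.2, 0.2, -3.4]
grip_width: 0.0485
```

Emit:
apply_moves --targets '[{"claw": -1, "slide": [0, 0, -0.15], "turn": 0}, {"claw": -1, "slide": [0, 0, -0.15], "turn": 0}]'

```text
time: 23.4
ee_pos: [0.4601, 0.2802, 0.0314]
eef_rot: [-0.0, 0.728, 0.686, -0.0]
contact_force: [0.6, -0.4, -3.6]
grip_width: 0.0482
```

Emit:
apply_moves --targets '[{"claw": -1, "slide": [0, 0, -0.15], "turn": 0}, {"claw": -1, "slide": [0, 0, -0.15], "turn": 0}]'

```text
time: 23.65
ee_pos: [0.4601, 0.2804, 0.0306]
eef_rot: [-0.0, 0.728, 0.686, 0.0]
contact_force: [-3.1, -0.2, 3.9]
grip_width: 0.0483
```

Emit:
apply_moves --targets '[{"claw": -1, "slide": [0, 0, -0.15], "turn": 0}, {"claw": -1, "slide": [0, 0, -0.15], "turn": 0}]'

```text
time: 23.9
ee_pos: [0.4602, 0.2804, 0.0304]
eef_rot: [0.0, 0.728, 0.686, 0.0]
contact_force: [-6.5, -2.3, 14.7]
grip_width: 0.0487
```

Contact comes at ee z = 0.0304, which matches the home height of 0.0303. Relaxing the side load and releasing gradually.

Emit:
apply_moves --targets '[{"claw": -1, "slide": [-0.15, 0, 0.1], "turn": 0}, {"claw": -1, "slide": [-0.15, 0, 0.1], "turn": 0}]'

```text
time: 24.15
ee_pos: [0.4597, 0.2805, 0.0303]
eef_rot: [0.001, 0.728, 0.686, 0.001]
contact_force: [-0.4, 0.0, 5.5]
grip_width: 0.0487
```

Emit:
apply_moves --targets '[{"claw": 0.1, "slide": [0, 0, 0], "turn": 0}, {"claw": 0.18, "slide": [0, 0, 0], "turn": 0}, {"claw": 0.3, "slide": [0, 0, 0], "turn": 0}, {"claw": 0.45, "slide": [0, 0, 0], "turn": 0}, {"claw": 0.6, "slide": [0, 0, 0], "turn": 0}, {"claw": 0.6, "slide": [0, 0, 0], "turn": 0}]'

```text
time: 24.9
ee_pos: [0.4586, 0.2803, 0.0294]
eef_rot: [-0.0, 0.728, 0.686, -0.0]
contact_force: [0.9, 0.1, -0.3]
grip_width: 0.0687
```

Emit:
apply_moves --targets '[{"claw": 0.6, "slide": [0, 0, 1], "turn": 0}, {"claw": 0.6, "slide": [0, 0, 3], "turn": 0}, {"claw": 0.6, "slide": [0, 0, 6], "turn": 0}, {"claw": 0.6, "slide": [0, 0, 10], "turn": 0}, {"claw": 0.6, "slide": [0, -5, 16], "turn": 0}, {"claw": 0.6, "slide": [-3, -11, 20], "turn": 0}, {"claw": 0.6, "slide": [-5, -17, 20], "turn": 0}, {"claw": 0.6, "slide": [-7, -23, 20], "turn": 0}, {"claw": 0.6, "slide": [-8, -29, 20], "turn": 0}, {"claw": 0.6, "slide": [-8, -35, 20], "turn": 0}, {"claw": 0.6, "slide": [-8, -40, 20], "turn": 0}, {"claw": 0.6, "slide": [-8, -40, 20], "turn": 0}]'

```text
time: 26.4
ee_pos: [0.3785, -0.1235, 0.2304]
eef_rot: [0.001, 0.73, 0.683, -0.0]
contact_force: [-0.2, 0.8, 0.8]
grip_width: 0.0681
```

Run:
```python
from h import *
s=cap('side','side9'); t=cap('top','top9');st=robot.state();print(st['ee_pos'],st['contact_force'])
b=(200,90,330,340)
im=cv2.resize(s['color'][250:340,220:320],None,fx=6,fy=6,interpolation=cv2.INTER_CUBIC); cv2.imwrite('pics/s9z.png',im)
cv2.imwrite('pics/t9z.png',cv2.resize(t['color'][180:240,200:280],None,fx=8,fy=8,interpolation=cv2.INTER_CUBIC))
```

```text
[ 0.37853607 -0.12067638  0.22990424] [-0.78154289 -0.93241574 -0.41062846]
```

View pics/s9z.png

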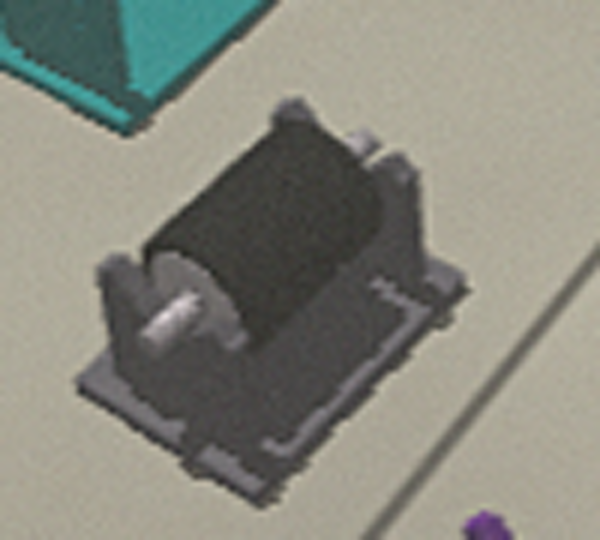

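View pics/t9z.png

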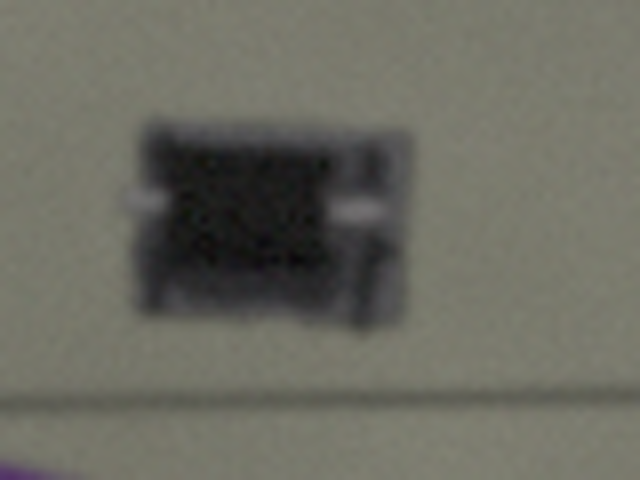

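View pics/side9.png

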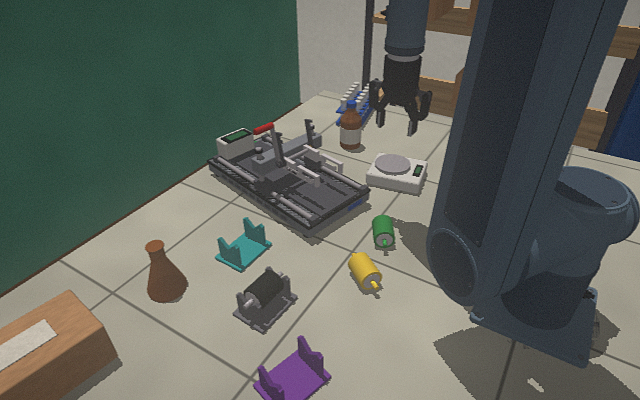

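Run:
```python
from h import *
t=load('top9');s=load('side9')
q=lambda u,v,k,ox,oy:((u+.5)/k-.5+ox,(v+.5)/k-.5+oy)
A=onz(t,q(122,199,8,200,180),.05);B=onz(t,q(387,212,8,200,180),.05);print('top axle ends',A.round(4),B.round(4),'mid',((A+B)/2).round(4),'len',np.linalg.norm(A-B),'yaw',np.arctan2((A-B)[0],(A-B)[1]))
A=onz(s,q(152,338,6,220,250),.05);B=onz(s,q(372,140,6,220,250),.052);print('side',A.round(4),B.round(4),((A+B)/2).round(4),np.linalg.norm(A-B))
```

```text
top axle ends [0.4612 0.3354 0.05  ] [0.4545 0.2293 0.05  ] mid [0.4578 0.2824 0.05  ] len 0.10630441747386508 yaw 0.06304661309005216
side [0.4655 0.329  0.05  ] [0.4552 0.2254 0.052 ] [0.4604 0.2772 0.051 ] 0.10418624276549455
```

The roller midpoint is (0.459, 0.280), the rest centre is (0.458, 0.280), and the yaws match. Handing in.

```bash
python3 -c "
from bench import robot
print(robot.finish_job())"
```

```text
the job is handed in; nothing more can be done
None
```

The roller is out of the tester and sitting in the grey rest, and the job is handed in at about 26.5 s of the 61 s allowed. No verdict was reported.

**What I did**
- **Lever:** I gripped the red handle and carried it round its arc until more push raised the force but moved it no further. It stayed there when I let go.
- **Roller:** I gripped it centred and raised it, touching the slot roof lightly at about 7 N to set the height. I then carried it forward until it touched the slot's front wall at about 6 N. I backed off 1.5 mm, lowered it through the mouth without contact and drew it out under the arms.
- **Rest:** I lowered it by feel, with at most about 15 N of contact, released it gradually and moved the arm clear.

**Last checks**
- **Position:** axle contact in the notches came at the expected home height, within about 0.3 mm. Averaging the two cameras, the roller midpoint is about (0.459, 0.280) against a rest centre of (0.458, 0.280).
- **Angle:** the axle yaw matches the rest within about 0.01 rad.
- **Surroundings:** the final picture shows the lever open. By eye, the balance, flask and bottle look unmoved; I did not measure them again.

**What disagreed**
- **Cameras:** the two differed from each other, and from what I felt, by about 4 to 8 mm at the tester and about 3 to 5 mm at the rest. I went by feel for the final positions.
- **Handle force:** the force reached about 36 N along x and 28 N upward at the lever stop. That is a vector of about 46 N, taken through the fingers.

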